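# Show the helper where the stray strand goes

### The job

One strand of green beads has been stuck to dry among the lilac-blue ones on the foam block; show the helper which it is and which tub it belongs in. With the gripper pointing down, point at the green strand from just above the tip of its skewer (fingertips two to three centimetres clear) and hold still there for two seconds, then point in the same way at the middle of the tub of green beads, just above its rim, hold still for two seconds and finish still pointing there. The glaze is wet: touch, lift and move nothing at all.

Things in the scene. Friction and masses are not known exactly. Their poses are not given: they have to be found in the camera images.
- green_strand_tip (a point): bare upper end of the bamboo skewer that carries the green, red-and-yellow-speckled beads: the thing to point at first. Its stick stands upright in any of the six places on the drying block; the tip is 175 to 190 mm above the table. z up
- green_strand: the green strand: four barrel beads, 22 mm across and 20 mm long each, on a 3 mm bamboo skewer pushed upright into the foam; origin on the skewer's axis 105 mm below its tip, z up. The skewer slides up out of the foam if pulled
- green_tub_mouth (a point): centre of the open mouth of the tub of loose green beads, level with its rim, 58 mm above the table: the thing to point at second. z up
- green_tub: clear round open tub of loose green beads, 92 mm across the rim, 55 mm high, beads up to 50 mm, loose, 0.1 to 0.2 kg; one of three tubs standing on the cutting mat in any order; origin at the centre of its underside, z up
- blue_tub: the same tub with lilac-blue beads; origin at the centre of its underside
- orange_tub: the same tub with orange beads; origin at the centre of its underside
- block: foam drying block, 130 by 262 by 70 mm high, green sides and white top, fixed; origin at the centre of its underside, long side along its y. Six strands stand on it in two rows of three, about 75 mm apart along its y and 64 mm apart along its x; five bare spare skewers up to 35 mm high stand near its ends. It may be on the left or on the right, with the cutting mat on the other side
- cutting_mat: dark blue-grey cutting mat, 250 by 250 by 3 mm, fixed; origin at the centre of its underside; the three tubs stand on it with their centres 100 to 145 mm apart
- glaze_jar: white plastic glaze jar with a blue label and a white lid, 76 mm across, 100 mm high, loose; origin at the centre of its underside
- mug: white mug, 82 mm across, 95 mm high, handle to its +y, loose; origin at the centre of its underside
- brush: glaze brush with a bright green handle, 190 mm long along its x, lying on the table at the right, loose; origin under its middle
- phone: grey cordless phone lying flat at the left, 150 by 48 by 22 mm, loose; origin at the centre of its underside
- blue_strand1_tip (a point): bare upper end of the skewer of a lilac-blue strand, 175 to 190 mm above the table, so up to 15 mm higher or lower than the green one
- blue_strand1: a lilac-blue strand, otherwise the same as the green one; origin on its axis 105 mm below its tip
- blue_strand2_tip (a point): bare upper end of the skewer of a lilac-blue strand, 175 to 190 mm above the table, so up to 15 mm higher or lower than the green one
- blue_strand2: a lilac-blue strand, otherwise the same as the green one; origin on its axis 105 mm below its tip
- blue_strand3_tip (a point): bare upper end of the skewer of a lilac-blue strand, 175 to 190 mm above the table, so up to 15 mm higher or lower than the green one
- blue_strand3: a lilac-blue strand, otherwise the same as the green one; origin on its axis 105 mm below its tip
- blue_strand4_tip (a point): bare upper end of the skewer of a lilac-blue strand, 175 to 190 mm above the table, so up to 15 mm higher or lower than the green one
- blue_strand4: a lilac-blue strand, otherwise the same as the green one; origin on its axis 105 mm below its tip
- blue_strand5_tip (a point): bare upper end of the skewer of a lilac-blue strand, 175 to 190 mm above the table, so up to 15 mm higher or lower than the green one
- blue_strand5: a lilac-blue strand, otherwise the same as the green one; origin on its axis 105 mm below its tip

How it is judged:
By the outcome, as a careful person would: the job done as asked, in the order asked, and still so for the second after the job is handed in, with the robot touching nothing.
It also fails if it takes over 38 s, if anything falls off the work surface, if the arm or the gripper's body presses on something with over 40 N, if the wrist force passes 120 N, or if a joint passes its speed limit or range.

### The arm

A 7-joint arm with a two-finger parallel gripper is mounted at the origin on the work surface. World frame = base frame: x ahead of the robot, y to its left, z up, the work surface at z = 0. Lengths are in m, angles in rad, forces in N, time in s.
With the tool pointing down it reaches from about 0.425 to 1.025 m from the base axis. Payload 9.4 kg.
Tool frame: the origin (TCP) lies between the finger pads, 19 mm behind the fingertips; this is the grasp point; z points along the fingers, y is the line along which they close (so a half turn about z gives the same grasp; the last joint's range is limited). The gripper opens to 93 mm and grips with 3 to 60 N. Pads are 15 mm wide; open, the fingers measure 128 mm over their backs; the gripper's body (75 mm by 188 mm) begins 65 mm behind the grasp point.
Start: joints at [1.043, 0.599, -0.003, 1.599, 0.002, 0.943, -0.08], TCP at [0.316, -0.653, 0.237] pointing down, gripper open.
Joint ranges: [-2.57, 2.57], [-0.35, 1.97], [-1.29, 1.29], [0.11, 2.56], [-1.05, 4.19], [0.11, 1.86], [-2.63, 2.63]. Speed limits (rad/s): [2.22, 2.22, 3.01, 3.01, 3.14, 3.14, 3.14].

### API

Orientations are given as a 3x3 rotation matrix whose columns are the frame's x, y, z axes.
In Python, from workcell import move_to, line_to, move_joints, grip, hold, solve_ik, get_image, PlanningError, job_done, get_t, get_q, get_dq, get_tau, get_eef_pos, get_orientation, get_force, get_torque, get_grip_width, get_grasp_force gives the robot as it stands. The module is installed in compiled form; this text tells all that it offers. Calls block until the motion is done:
- move_to(position, orientation): joint-space move of the TCP to a pose.
- line_to(position, frame=None, rate=0.15, f_stop=None): straight line of the TCP; frame=None keeps the orientation; rate is the mean speed in m/s. With f_stop (N) it stops when the force on the tool has changed by that much, and returns True; else False.
- move_joints(angles): joint-space move.
- grip(opening, strength=None): opening from 0.0 (shut) to 1.0 (fully open); strength is the grip in N (None keeps the last); returns when the fingers have stopped.
- hold(seconds).
- solve_ik(position, orientation): joint angles nearest the present ones, or None.
- get_image(name): name is "scene" or "top"; returns a dict with "color" (384x512x3 uint8, blue, green, red), "range_z" (384x512 float32, m along the optical axis (not along the pixel's ray), 0 where there is no reading), "fov_y" (degrees; the focal length in pixels is half the picture's height over the tangent of half this angle, whatever the lens; pixels are square), "cx", "cy" (the principal point, pixels), "k1" (the pictures are not rectified: a ray, as slopes to the right and down, at radius r is drawn at 1 + k1 r^2 times it, then the intrinsics apply), "rvec" (rotation vector, rad) and "tvec" (3), from world to camera coordinates, as OpenCV has them. Camera axes: x right, y down, z forward; pixel columns grow to the right and rows downward; lengths in m; the calibration is good to about 2 mm. A picture is of the moment at which its call begins.
A pose or a line that the arm cannot do raises PlanningError and nothing moves.
- job_done(): hands the job in; it is judged then, once.
Readings, each from a call of its own:
- get_t(): time.
- get_q(): joint angles.
- get_dq(): joint speeds.
- get_tau(): joint torques, N m.
- get_eef_pos(): TCP position.
- get_orientation(): TCP orientation.
- get_force(): force on the tool from outside, world axes, zero at the start.
- get_torque(): the same for the moment, N m.
- get_grip_width(): opening from 0.0 (shut) to 1.0 (fully open).
- get_grasp_force(): force on a finger pad.
Only numpy, scipy, OpenCV 4.12 (cv2) and the standard library are available. Lean on these libraries where they do the work, as an engineer would, in place of code of your own. Each camera call takes 0.05 s, during which the arm holds its last target. There are 200 camera calls.

## Working session

There is one attempt and no reset: what is moved stays moved. The work goes in short steps, each a Python script; the robot and the scene stay as the last script left them, time stands still between calls to the robot, and variables do not carry over. Pictures are saved under pics/ and viewed, at most 10 in all, crops included, and the job is handed in when it is done.

```bash
mkdir -p pics
cat > h.py <<'E'
import numpy as np, cv2
from workcell import *
def cam(d):
    R=cv2.Rodrigues(np.array(d["rvec"],float))[0]; t=np.array(d["tvec"],float).ravel()
    return R,t,192/np.tan(np.radians(d["fov_y"])/2)
def ray(d,u,v):
    R,t,f=cam(d); K=np.array([[f,0,d["cx"]],[0,f,d["cy"]],[0,0,1]])
    s=cv2.undistortPoints(np.array([[[u,v]]],float),K,np.array([d["k1"],0,0,0,0.]))[0,0]
    return -R.T@t, R.T@np.array([s[0],s[1],1])   # origin, dir per unit depth
def onplane(d,u,v,z):
    o,r=ray(d,u,v); return o+r*(z-o[2])/r[2]
def proj(d,p):
    R,t,f=cam(d); K=np.array([[f,0,d["cx"]],[0,f,d["cy"]],[0,0,1]])
    return cv2.projectPoints(np.array([p],float),np.array(d["rvec"],float),np.array(d["tvec"],float),K,np.array([d["k1"],0,0,0,0.]))[0].ravel()
def tri(d1,p1,d2,p2):
    o1,r1=ray(d1,*p1);o2,r2=ray(d2,*p2)
    s=np.linalg.lstsq(np.c_[r1,-r2],o2-o1,rcond=None)[0]
    a,b=o1+r1*s[0],o2+r2*s[1]; return (a+b)/2,np.linalg.norm(a-b)
E
python3 - <<'E'
from h import *
import pickle
for n in("scene","top"):
    d=get_image(n); pickle.dump(d,open(n+".pkl","wb")); cv2.imwrite(f"pics/{n}0.png",d["color"])
    print(n,ray(d,256,192),d["fov_y"],d["k1"])
print(get_t())
E
```

```text
scene (array([1.21538872, 0.67632561, 0.73219337]), array([-0.57109692, -0.59369265, -0.56728764])) 55.07843414219863 -0.10523476024515066
top (array([ 0.33701441, -0.01414607,  1.55772897]), array([ 0.21660783, -0.00425833, -0.97643343])) 45.408984979887634 -0.015428663521715881
0.1
```

View pics/scene0.png

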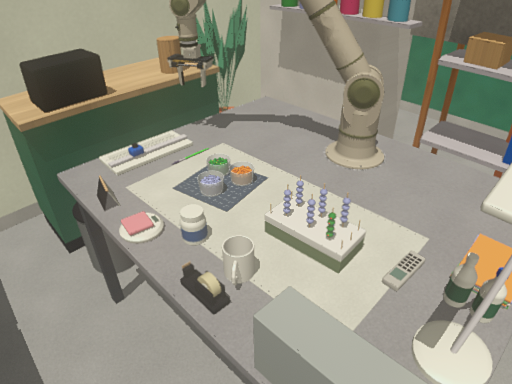

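View pics/top0.png

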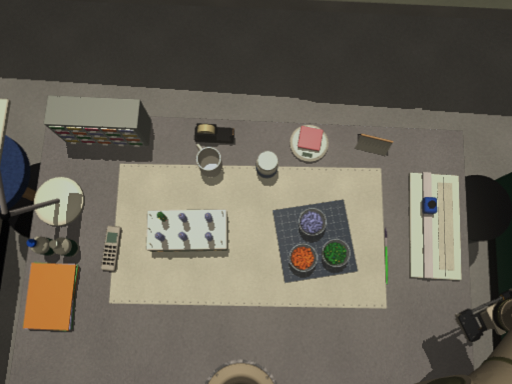

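The scene view shows the green strand at about (332,224). It is the one at the far +y end of the block, in the outer row, and it is at about (162,216) in the top view. The green tub is at (218,163) in the scene view and (336,253) in the top view. I'll enlarge both strand areas and the tub.

Run:
```python
from h import *
import pickle
s,t=[pickle.load(open(n+".pkl","rb")) for n in("scene","top")]
def crop(d,u,v,w,h,k): return cv2.resize(d["color"][v:v+h,u:u+w],None,fx=k,fy=k,interpolation=cv2.INTER_CUBIC)
a=crop(s,310,190,40,60,10); b=crop(t,140,200,40,60,10)
cv2.imwrite("pics/c1.png",np.hstack([a,b]))
# green tub: mask in top
for n,d in(("s",s),("t",t)):
    c=d["color"].astype(int); m=((c[...,1]>c[...,0]+25)&(c[...,1]>c[...,2]+25)).astype(np.uint8)
    N,L,S,C=cv2.connectedComponentsWithStats(m)
    for i in range(1,N):
        if S[i,4]>15: print(n,S[i],C[i].round(1),onplane(d,*C[i],.05).round(3))
```

```text
s [ 196    0   51   69 1186] [221.8  33.9] [-1.071 -2.134  0.05 ]
s [282   0  15   7 100] [289.    2.8] [-3.25  -3.209  0.05 ]
s [402  36  33  69 947] [418.7  68.2] [-1.262 -0.309  0.05 ]
s [441  41  16  15 127] [447.9  47.6] [-2.07  -0.415  0.05 ]
s [429  66  23  44 442] [440.1  86.5] [-0.989 -0.05   0.05 ]
s [ 449   70   63   61 2259] [482.6 100. ] [-0.951  0.208  0.05 ]
s [185 148  24  11  54] [196.  152.8] [ 0.505 -0.397  0.05 ]
s [209 157  18   9 100] [218.1 161.2] [ 0.487 -0.284  0.05 ]
s [329 213   7   6  30] [331.9 215.1] [0.454 0.21  0.05 ]
s [328 220   7   5  23] [331.  221.7] [0.481 0.227 0.05 ]
s [327 226   7   5  24] [330.  228.2] [0.507 0.243 0.05 ]
s [326 232   7   5  22] [329.4 233.9] [0.528 0.256 0.05 ]
t [157 212   6   5  20] [159.6 214.1] [0.581 0.297 0.05 ]
t [324 242  23  22 337] [334.9 252.5] [ 0.481 -0.288  0.05 ]
t [385 246   3  38  97] [386.1 263.8] [ 0.452 -0.456  0.05 ]
t [ 75 265   3  17  20] [ 75.8 272.6] [0.375 0.552 0.05 ]
```

View pics/c1.png

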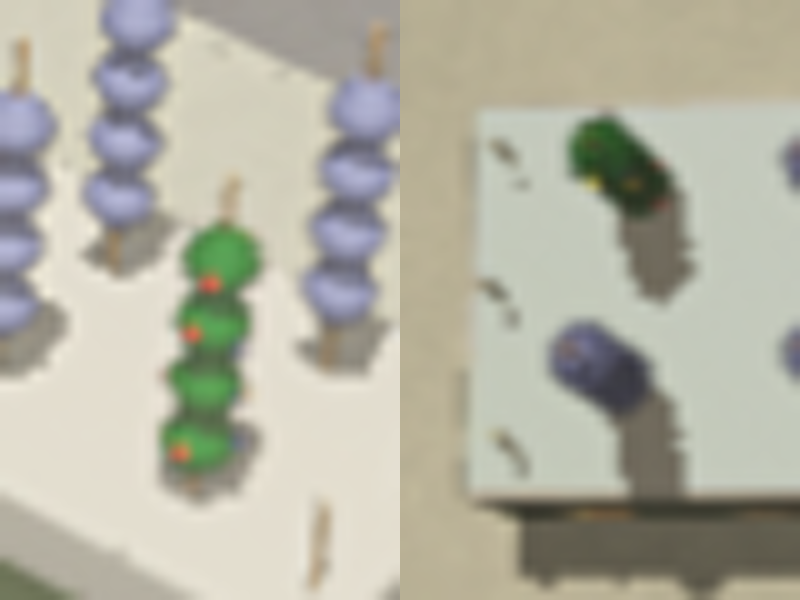

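The left half of the crop shows the green skewer's tip at scene pixel ≈(332.8,207.4), its top bead at ≈(331.7,215.2), and its foot at ≈(329,238.3). In the right half, the top bead is at top-view pixel ≈(160,214.7). Next I triangulate these and check them, then measure the tub rim.

Run:
```python
from h import *
import pickle
s,t=[pickle.load(open(n+".pkl","rb")) for n in("scene","top")]
print("bead",tri(s,(331.7,215.2),t,(160.1,214.7)))
print("foot",onplane(s,329,238.3,.07))
P=onplane(s,332.8,207.4,.18);print("tip z .175 .18 .19",*[onplane(s,332.8,207.4,z).round(4) for z in(.175,.18,.185,.19)])
for z in(.175,.185):print("top proj",proj(t,onplane(s,332.8,207.4,z)))
# range check
print("range",s["range_z"][212:219:2,328:336].round(3), t["range_z"][212:219:2,156:166].round(3))
# tubs
print("tub tri",tri(s,(218.1,161.2),t,(334.9,252.5)))
a=cv2.resize(s["color"][145:205,185:265],None,fx=8,fy=8,interpolation=cv2.INTER_CUBIC)[:,:400]
b=cv2.resize(t["color"][230:290,310:360],None,fx=8,fy=8,interpolation=cv2.INTER_CUBIC)
cv2.imwrite("pics/c2.png",np.hstack([a,b]))
```

```text
bead (array([0.56282121, 0.27573179, 0.14659011]), np.float64(0.0015154197682514926))
foot [0.563668   0.27848743 0.07      ]
tip z .175 .18 .19 [0.5662 0.2788 0.175 ] [0.572  0.2824 0.18  ] [0.5778 0.286  0.185 ] [0.5837 0.2895 0.19  ]
top proj [157.19812751 212.13198189]
top proj [154.55697888 207.68289182]
range [[1.071 0.    1.184 0.931 0.925 0.927 1.188 1.185]
 [1.066 0.934 0.927 0.926 0.923 0.924 0.929 0.93 ]
 [0.934 0.927 0.929 0.924 0.924 0.926 0.929 0.926]
 [1.05  0.934 0.926 0.924 0.925 0.927 0.926 0.928]] [[1.51  1.51  1.514 1.425 1.427 1.423 1.43  1.514 1.518 1.507]
 [1.506 1.427 1.421 1.403 1.423 1.418 1.424 1.427 1.443 1.507]
 [1.511 1.427 1.425 1.427 1.417 1.418 1.422 1.427 1.447 1.464]
 [1.514 1.502 1.505 1.419 1.425 1.431 1.44  1.444 1.465 1.47 ]]
tub tri (array([ 0.48175638, -0.28940276,  0.04559415]), np.float64(0.0008317412814067999))
```

View pics/c2.png

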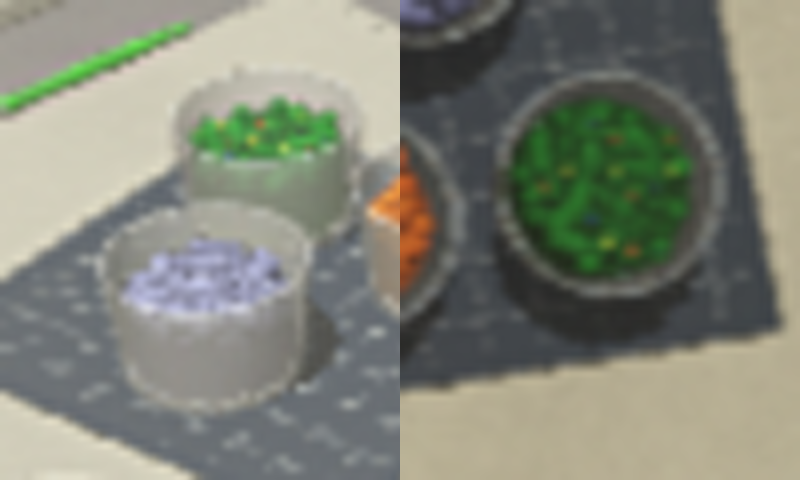

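The measurements agree with the text:
- **Strand:** the axis is at about (0.563, 0.277), and the tip is about 0.175 high.
- **Tub:** the rim centre is at about pixel (335.7,252.6) in the top view and (217.9,158.6) in the scene view.

Next I go to the first pointing place, staying high, and check there before holding.

```bash
cat >> h.py <<'E'
from scipy.spatial.transform import Rotation as Ro
def rot(p):   # pointing down, tool turned with the base
    return Ro.from_euler('z',np.arctan2(p[1],p[0])-np.arctan2(-.653,.316)).as_matrix()@R0
R0=np.load("R0.npy") if __import__("os").path.exists("R0.npy") else None
E
python3 - <<'E'
from h import *
import pickle, h
s,t=[pickle.load(open(n+".pkl","rb")) for n in("scene","top")]
tub,e=tri(s,(217.9,158.6),t,(335.7,252.6)); print("tub",tub,e,onplane(t,335.7,252.6,.058))
print("rim dia",np.linalg.norm(onplane(t,321.6,252.6,.058)-onplane(t,349.8,252.6,.058)))
h.R0=get_orientation(); np.save("R0.npy",h.R0); print(h.R0.round(3))
p=np.array([.5635,.277])
grip(0.0)
line_to([.316,-.653,.33],rate=.2)
move_to([*p,.32],rot(p)); print(get_t())
line_to([*p,.235],rate=.1)
print(get_t(),get_eef_pos(),get_grip_width())
ims=[]
for n,(u,v) in(("scene",(300,170)),("top",(120,180))):
    d=get_image(n); pickle.dump(d,open(n+"1.pkl","wb"))
    ims.append(cv2.resize(d["color"][v:v+75,u:u+50],None,fx=8,fy=8,interpolation=cv2.INTER_CUBIC))
cv2.imwrite("pics/c3.png",np.hstack(ims))
f=get_eef_pos()-[0,0,.019]; print("fingertip proj",proj(s,f),proj(t,f))
E
```

```text
tub [ 0.4807509  -0.29031143  0.05600568] 0.0013540913572600754 [ 0.48006592 -0.28946448  0.058     ]
rim dia 0.09209170188157396
[[ 0.9    0.436 -0.001]
 [ 0.436 -0.9    0.001]
 [-0.    -0.001 -1.   ]]
5.525
6.525 [0.56373847 0.27735636 0.23559778] 0.006642413742565892
fingertip proj [334.66820229 193.08961315] [154.89043113 210.52874749]
```

View pics/c3.png

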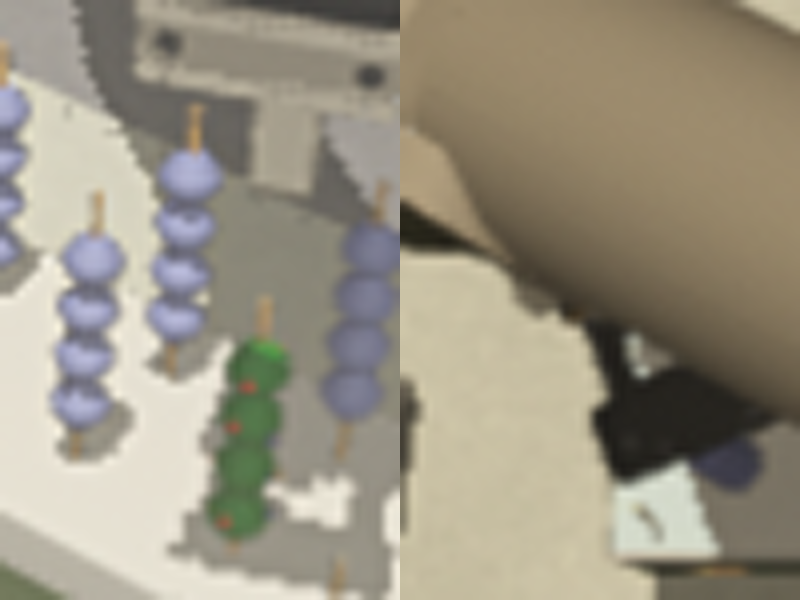

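The tip is now clear at scene pixel ≈(332.5,206.6), and the closed fingertips end at ≈(334.9,193.9), as projected. They are in line above the tip along the skewer's slope. I compute the tip height from this, go down, hold, and then do the tub.

Run:
```python
from h import *
import pickle
s=pickle.load(open("scene1.pkl","rb"))
p=np.array([.5635,.277]); zs=np.linspace(.16,.2,81)
q=np.array([proj(s,[*p,z]) for z in zs]); i=np.argmin(abs(q[:,1]-206.6)); z=zs[i]
print("tip z",z,"u there",q[i,0],"foot",proj(s,[*p,.07]))
assert .168<z<.185
z=np.clip(z,.175,.19)
line_to([*p,z+.025+.019],rate=.06); hold(.4)
print(get_t(),get_eef_pos(),np.abs(get_dq()).max())
hold(2.6); print(get_eef_pos(),get_force())
line_to([*p,.32],rate=.12)
m=np.array([.4805,-.290])
move_to([*m,.25],rot(m)); line_to([*m,.058+.025+.019],rate=.1); hold(.4)
print(get_t(),get_eef_pos(),get_force(),np.abs(get_dq()).max())
hold(2.6)
ims=[]
d=get_image("scene"); cv2.imwrite("pics/s2.png",d["color"]); print(get_t())
```

```text
tip z 0.17500000000000002 u there 332.83546754684835 foot [328.58835502 238.00932398]
7.4417 [0.56354336 0.27700297 0.21914265] 0.0020357553931354615
[0.56353472 0.27699398 0.21900493] [-0.42900511 -0.50142045 -0.78070865]
15.1417 [ 0.4805001  -0.29007176  0.10209364] [ 0.17017166 -0.25871873  0.17725337] 0.0014412431770787772
17.7917
```

View pics/s2.png

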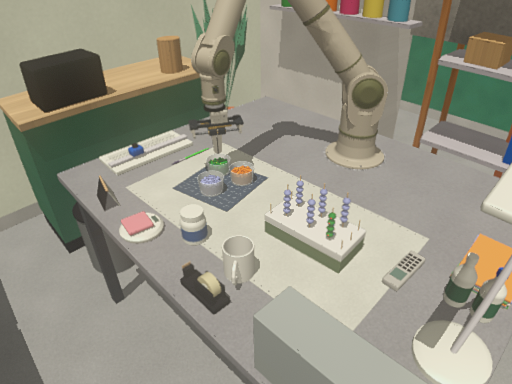

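The fingertips end at ≈(219,152), just above the middle of the green tub at (218,160), and nothing else has moved.

```bash
python3 -c "from workcell import *; print(job_done(), get_t())"
```

```text
the job is handed in; nothing more can be done
the job is handed in; nothing more can be done
```

I pointed at the green strand's tip and then at the middle of the green tub, held each for over two seconds with the fingertips about 25 mm clear, and handed the job in at about 18 s, still pointing at the tub and with no sign of contact.

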